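# Close the paint pots, each with its own lid

### The job

The four washed paint pots stand open on the painter's table with their lids lying about. Close each pot with its own lid - the one of the same glaze and the same size (large ochre, large blue, small ochre, small blue) - set down on the rim, not dropped, so that the plug is in the mouth and the lid lies flat. Leave the pots standing where they are and do not disturb the ink bottle.

Things in the scene. Friction and masses are not known exactly. Their poses are not given: they have to be found in the camera images.
- large_ochre_pot_mouth (a point): The large ochre-yellow pot: a wide, low straight-sided glazed ceramic paint pot with a pale unglazed rim, empty, 74 mm across outside, 48 mm tall; its open round mouth is 64 mm across, wall 5 mm, hollow, inner floor 6 mm above the table, about 320 g. It stands loose and upright. This point is the centre of its mouth, level with the rim (48 mm above its underside); z is up.
- large_blue_pot_mouth (a point): The large dark blue pot: a wide, low straight-sided glazed ceramic paint pot with a pale unglazed rim, empty, 74 mm across outside, 48 mm tall; its open round mouth is 64 mm across, wall 5 mm, hollow, inner floor 6 mm above the table, about 320 g. It stands loose and upright. This point is the centre of its mouth, level with the rim (48 mm above its underside); z is up.
- small_ochre_pot_mouth (a point): The small ochre-yellow pot: a narrower straight-sided glazed ceramic paint pot with a pale unglazed rim, empty, 54 mm across outside, 52 mm tall; its open round mouth is 46 mm across, wall 4 mm, hollow, inner floor 6 mm above the table, about 200 g. It stands loose and upright. This point is the centre of its mouth, level with the rim (52 mm above its underside); z is up.
- small_blue_pot_mouth (a point): The small dark blue pot: a narrower straight-sided glazed ceramic paint pot with a pale unglazed rim, empty, 54 mm across outside, 52 mm tall; its open round mouth is 46 mm across, wall 4 mm, hollow, inner floor 6 mm above the table, about 200 g. It stands loose and upright. This point is the centre of its mouth, level with the rim (52 mm above its underside); z is up.
- large_ochre_lid_grip (a point): Lid of the large ochre-yellow pot, same colour, flange 78 mm across, knob 26 mm across, plug 50 mm across; about 110 g. Lies plug down. From below: pale bevelled plug 10 mm deep that fits loosely in the mouth, flange 6 mm thick that rests on the rim, upright round knob 28 mm tall to hold it by. Point: on the knob's axis, 6 mm below its top, 22 mm above the flange's top, 38 mm above the plug's underside; 28 mm above the rim when seated. z up.
- large_blue_lid_grip (a point): Lid of the large dark blue pot, same colour, flange 78 mm across, knob 26 mm across, plug 50 mm across; about 110 g. Lies plug down. From below: pale bevelled plug 10 mm deep that fits loosely in the mouth, flange 6 mm thick that rests on the rim, upright round knob 28 mm tall to hold it by. Point: on the knob's axis, 6 mm below its top, 22 mm above the flange's top, 38 mm above the plug's underside; 28 mm above the rim when seated. z up.
- small_ochre_lid_grip (a point): Lid of the small ochre-yellow pot, same colour, flange 59 mm across, knob 20 mm across, plug 33 mm across; about 60 g. Lies plug down. From below: pale bevelled plug 10 mm deep that fits loosely in the mouth, flange 6 mm thick that rests on the rim, upright round knob 28 mm tall to hold it by. Point: on the knob's axis, 6 mm below its top, 22 mm above the flange's top, 38 mm above the plug's underside; 28 mm above the rim when seated. z up.
- small_blue_lid_grip (a point): Lid of the small dark blue pot, same colour, flange 59 mm across, knob 20 mm across, plug 33 mm across; about 60 g. Lies plug down. From below: pale bevelled plug 10 mm deep that fits loosely in the mouth, flange 6 mm thick that rests on the rim, upright round knob 28 mm tall to hold it by. Point: on the knob's axis, 6 mm below its top, 22 mm above the flange's top, 38 mm above the plug's underside; 28 mm above the rim when seated. z up.
- ink_bottle_centre (a point): A bystander to leave alone: a squat closed black ink bottle with a white cap and a paper label, 48 mm across, 58 mm tall, upright and loose on the table. This point is its centre, 29 mm above the table.
Not all that is in view belongs to the job. Leave any pink look-alike of the part that bears small_ochre_lid_grip alone.

How it is judged (in metres and radians):
At the end, for the whole second after the job is handed in: Each lid lies released and at rest on the pot of its colour and size: knob axis within 10 mm of the mouth centre, grip point 24-32 mm above the rim, lid and pot level within 0.1 rad; pots within 50 mm and the upright ink bottle within 40 mm of their starting places (horizontal distance between large_ochre_lid_grip and large_ochre_pot_mouth below 0.01 m and z of large_ochre_lid_grip in the frame of large_ochre_pot_mouth between 0.024 and 0.032 m and angle between each of large_ochre_lid_grip, large_ochre_pot_mouth, large_blue_lid_grip, large_blue_pot_mouth, small_ochre_lid_grip, small_ochre_pot_mouth, small_blue_lid_grip, small_blue_pot_mouth's own z axis and vertical below 0.1 rad and distance of each of large_ochre_pot_mouth, large_blue_pot_mouth, small_ochre_pot_mouth, small_blue_pot_mouth from where it was at the start of the episode below 0.05 m and linear speed of each of large_ochre_lid, large_blue_lid, small_ochre_lid, small_blue_lid below 0.02 m/s and contact force between the fingers and large_ochre_lid below 0.05 N and horizontal distance between large_blue_lid_grip and large_blue_pot_mouth below 0.01 m and z of large_blue_lid_grip in the frame of large_blue_pot_mouth between 0.024 and 0.032 m and contact force between the fingers and large_blue_lid below 0.05 N and horizontal distance between small_ochre_lid_grip and small_ochre_pot_mouth below 0.01 m and z of small_ochre_lid_grip in the frame of small_ochre_pot_mouth between 0.024 and 0.032 m and contact force between the fingers and small_ochre_lid below 0.05 N and horizontal distance between small_blue_lid_grip and small_blue_pot_mouth below 0.01 m and z of small_blue_lid_grip in the frame of small_blue_pot_mouth between 0.024 and 0.032 m and contact force between the fingers and small_blue_lid below 0.05 N and distance of ink_bottle_centre from where it was at the start of the episode below 0.04 m and angle between ink_bottle_centre's own z axis and vertical below 0.15 rad); the robot touches nothing.
It fails at once if a lid is let fall onto its pot from about 2 cm or more ((horizontal distance between large_ochre_lid_grip and large_ochre_pot_mouth below 0.04 m and height (world z) of large_ochre_lid_grip above 0.05 m and contact force between the fingers and large_ochre_lid below 0.05 N and linear speed of large_ochre_lid above 0.65 m/s) or (horizontal distance between large_blue_lid_grip and large_blue_pot_mouth below 0.04 m and height (world z) of large_blue_lid_grip above 0.05 m and contact force between the fingers and large_blue_lid below 0.05 N and linear speed of large_blue_lid above 0.65 m/s) or (horizontal distance between small_ochre_lid_grip and small_ochre_pot_mouth below 0.04 m and height (world z) of small_ochre_lid_grip above 0.05 m and contact force between the fingers and small_ochre_lid below 0.05 N and linear speed of small_ochre_lid above 0.65 m/s) or (horizontal distance between small_blue_lid_grip and small_blue_pot_mouth below 0.04 m and height (world z) of small_blue_lid_grip above 0.05 m and contact force between the fingers and small_blue_lid below 0.05 N and linear speed of small_blue_lid above 0.65 m/s)).
It fails at once if a pot or the ink bottle is tipped over (angle between any of large_ochre_pot_mouth, large_blue_pot_mouth, small_ochre_pot_mouth, small_blue_pot_mouth, ink_bottle_centre's own z axis and vertical above 0.5 rad).
It also fails if it takes over 120 s, if anything falls off the work surface, if the arm or the gripper's body presses on something with over 40 N, if the wrist force passes 120 N, or if a joint passes its speed limit or range.

### The arm

A 6-joint arm with a two-finger parallel gripper is mounted at the origin on the work surface. World frame = base frame: x ahead of the robot, y to its left, z up, the work surface at z = 0. Lengths are in mm, angles in rad, forces in N, time in s.
With the tool pointing down it reaches from about 250 to 800 mm from the base axis. Payload 8.5 kg.
Tool frame: the origin (TCP) lies on the front face of the gripper's body, between the roots of the fingers; the fingertips stand 73 mm ahead of it and the grasp point (between the pads) lies 54 mm ahead of it (arm.tip_reach is the distance from the TCP to the fingertips, in mm); z points along the fingers, y is the line along which they close (so a half turn about z gives the same grasp; the last joint's range is limited). The gripper opens to 85 mm and grips with 20 to 120 N. Pads are 22 mm wide; open, the fingers measure 114 mm over their backs; the gripper's body (76 mm by 85 mm) begins 54 mm behind the grasp point. The pads swing forward as they close: fully open they stand 13 mm farther back than shut.
Start: joints at [1.163, 0.238, -0.013, 1.319, 0, 1.571], TCP at [208.194, 481.915, 303.876] pointing down, gripper open.
Joint ranges: [-2.66, 2.66], [-1.03, 1.9], [-1.14, 1.46], [-1.82, 2.27], [-1.45, 1.34], [-3.14, 3.14]. Speed limits (rad/s): [2.22, 2.22, 2.79, 3.14, 3.14, 3.14].

### API

Orientations are given as a unit quaternion [w, x, y, z].
In Python, from cell import arm, eyes, close_job, nets gives the robot as it stands. The module is installed in compiled form; this text tells all that it offers.
- The arm moves only by the tool step_arm, never from a script. Its arguments are lists of equal length, an entry for each row: "travel": the shift along the tool's x, y, z each as a share of 0.1 m, from -1 to 1, a list of three; "spin": the turn about the tool's z as a share of pi/2 rad, from -1 to 1. In form: {"travel": [[tx, ty, tz], ...], "spin": [spin, ...]}. A call has 1 to 12 rows; each row is the pose to reach, as a shift and turn from the pose commanded when the call began, along the tool's axes at that moment; what a row does not reach only later rows make up. A row lasts 1/10 s, in which the tool goes at most 50 mm and 8.59 degrees, less where a joint would pass 70% of its speed; a pose out of reach is approached as far as the arm can. A call with a number of a shift or a turn outside -1 to 1 is refused whole. A call with a gripper value outside its range is refused whole. "hand" is the opening, from 0 (shut) to 1 (fully open), set as the call begins (left out, the last holds). The fingers move at their own pace and stop on an object; "squeeze" is the grip in N (left out, the last holds). Time passes only in rows, so rows that repeat a pose let the fingers close. It gives the time, the measured TCP pose, the force, the opening and the grip force at its end, in the units of the state.
- arm.read_state(): the state, without advancing time (a new reading comes with each control period).
- eyes.camera(name): name is "side" or "top" or "wrist"; returns a dict with "color" (400x640x3 uint8, red, green, blue), "range_z" (400x640 float32, mm along the optical axis (not along the pixel's ray), 0 where there is no reading), "mtx" (3x3 intrinsics, pixels), "rvec" (rotation vector, rad) and "tvec" (3), from world to camera coordinates, as OpenCV has them. Camera axes: x right, y down, z forward; pixel columns grow to the right and rows downward; lengths in mm; the calibration is good to about 2 mm. A picture is of the moment at which its call begins.
- close_job(): hands the job in; it is judged then, once.
Trained networks look in the newest picture that a camera, given by its name, has taken for a name from the list of things; names that differ only in an ending like _2 or _b are one class to them, and where a whole thing is asked for, a point or a joint stands for the part that bears it (a point fixed in the world has none). Each returns a list of dicts, best first, with "score" (0 to 1); they miss things now and then, are a little off and sometimes report something else, mostly with a low value. They report only what shows in the picture. A call takes as long as a camera call. They do not tell look-alikes from the thing itself.
- nets.find_in(camera, label): "centre" ([x, y, z] in mm, in world coordinates, good to about 4 mm: the middle of the surface that is visible of it).
- nets.outline_of(camera, label): "pixels" (400x640 bool, what is visible of it).
The state is a dict: "time": time; "joint_positions": joint angles; "dq": joint speeds; "joint_efforts": joint torques, N m; "tool_pos": TCP position; "tool_rot": TCP orientation; "ft_force": force on the tool from outside, world axes, zero at the start; "ft_torque": the same for the moment, N m; "gripper_width": finger opening in mm; "finger_force": force on a finger pad.
Only numpy, scipy, OpenCV 4.12 (cv2) and the standard library are available. Lean on these libraries where they do the work, as an engineer would, in place of code of your own. Each camera call takes 0.05 s, during which the arm holds its last target. There are 200 camera calls.

## Working session

There is one attempt and no reset: what is moved stays moved. The work goes in short steps, Python scripts to look and compute and a tool call to move; the robot and the scene stay as the last step left them, time stands still between calls to the robot, and variables do not carry over. Pictures are saved under pics/ and viewed, at most 14 in all, crops included, and the job is handed in when it is done.

Besides the shell and the picture viewer there is one more tool, called as name(argument=value, ...), one argument or row to a line, values as JSON. step_arm: Moves the arm, as the interface text tells. Shift numbers are shares of 0.1 m and turn numbers shares of pi/2 rad, none past 1 either way. Its arguments: {"type":"object","properties":{"travel":{"type":"array"},"spin":{"type":"array"},"hand":{"type":"number"},"squeeze":{"type":"number"}},"required":["travel","spin"]}

```bash
mkdir -p pics; python3 - <<'E'
from cell import arm, eyes, nets
import cv2
for n in ("top","side"):
    c=eyes.camera(n); cv2.imwrite(f"pics/{n}0.png",c["color"][:,:,::-1])
    print(n,c["mtx"].round(1).tolist(),c["rvec"].round(3),c["tvec"].round(1))
    for l in ["large_ochre_pot_mouth","large_blue_pot_mouth","small_ochre_pot_mouth","small_blue_pot_mouth","large_ochre_lid_grip","large_blue_lid_grip","small_ochre_lid_grip","small_blue_lid_grip","ink_bottle_centre"]:
        print(l,[(round(d["score"],2),[round(float(v)) for v in d["centre"]]) for d in nets.find_in(n,l)][:4])
s=arm.read_state(); print(s["time"],s["tool_pos"],s["tool_rot"],s["gripper_width"])
E
```

```text
top [[436.5, 0.0, 326.8], [0.0, 436.5, 201.5], [0.0, 0.0, 1.0]] [ 2.12  -2.122  0.172] [  14.5  508.  1012.5]
large_ochre_pot_mouth [(0.69, [652, 5, 13])]
large_blue_pot_mouth [(0.67, [378, -263, 7]), (0.46, [447, -81, 17])]
small_ochre_pot_mouth [(0.73, [404, 268, 26])]
small_blue_pot_mouth [(0.81, [537, -378, 25])]
large_ochre_lid_grip [(0.9, [484, 110, 14])]
large_blue_lid_grip [(0.7, [378, -264, 11]), (0.62, [522, 396, 19])]
small_ochre_lid_grip [(0.86, [351, -105, 15]), (0.77, [377, -5, 17]), (0.76, [448, -84, 16]), (0.63, [517, -266, 16])]
small_blue_lid_grip [(0.76, [641, -194, 14])]
ink_bottle_centre [(0.52, [611, 206, 38])]
side [[364.1, 0.0, 310.6], [0.0, 364.1, 207.6], [0.0, 0.0, 1.0]] [ 2.216 -0.169  0.108] [-486.7   85.8  906.9]
large_ochre_pot_mouth [(0.74, [647, -7, 29]), (0.63, [613, 195, 32])]
large_blue_pot_mouth [(0.75, [380, -255, 26]), (0.17, [634, -207, 14])]
small_ochre_pot_mouth [(0.53, [402, 247, 39])]
small_blue_pot_mouth [(0.95, [538, -382, 33]), (0.49, [442, -91, 15])]
large_ochre_lid_grip [(0.76, [485, 102, 21])]
large_blue_lid_grip []
small_ochre_lid_grip [(0.87, [445, -90, 13]), (0.82, [347, -115, 17]), (0.8, [515, -276, 18]), (0.62, [377, -7, 14])]
small_blue_lid_grip [(0.71, [637, -205, 13])]
ink_bottle_centre [(0.69, [618, 195, 33]), (0.18, [648, -5, 30])]
1.0 [208.19559357 481.91283979 303.85581791] [-2.17835511e-05  2.02503655e-01  9.79281504e-01 -7.69714851e-05] 85.53111801306791
```

View pics/top0.png

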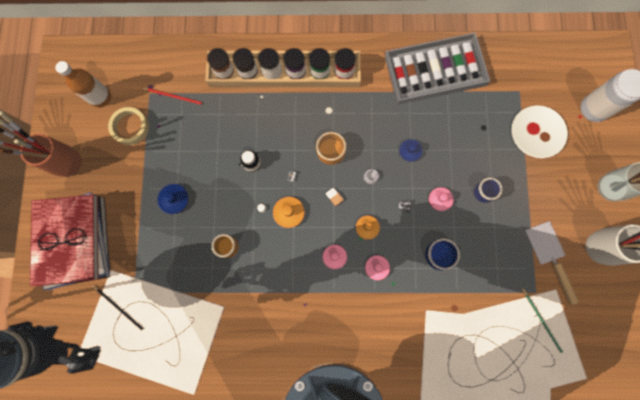

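View pics/side0.png

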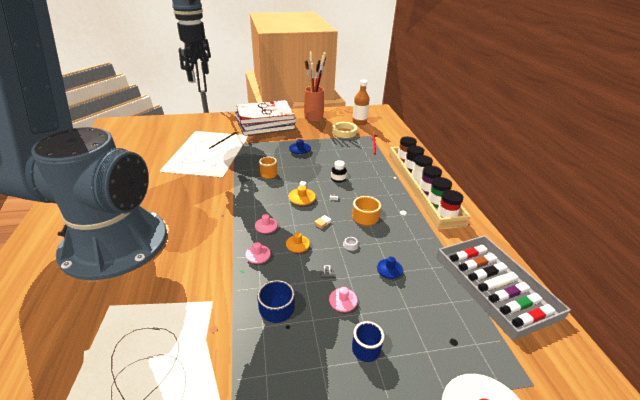

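Candidates in the top view:
- **Lids:** large blue (173,198), large ochre (289,211), small ochre (367,226), small blue (411,150).
- **Pink look-alikes to leave alone:** (335,257), (377,268), (441,199).
- **Pots:** large ochre (331,148), small ochre (223,246), large blue (443,254), small blue (490,188).
- **Ink bottle:** (249,159).

The side view agrees. The small ochre lid is the orange-yellow one at (367,226). Next I measure each part from depth and check that choice in a crop.

```bash
cat > h.py <<'E'
from cell import arm, eyes, nets
import numpy as np, cv2
from scipy.optimize import least_squares
from scipy.spatial.transform import Rotation as R
P={"LO":(650,0,48,34.5),"LB":(378,-262,48,34.5),"SO":(404,260,52,25),"SB":(537,-380,52,25)}   # pots x,y,rim z,rim mid radius
L={"LO":(484,107),"LB":(520,396),"SO":(446,-86),"SB":(640,-198)}
def cloud(n):
    c=eyes.camera(n); z=c["range_z"].astype(float); v,u=np.nonzero(z>0); d=z[v,u]; k=c["mtx"]
    p=np.c_[(u-k[0,2])/k[0,0]*d,(v-k[1,2])/k[1,1]*d,d]
    M=cv2.Rodrigues(c["rvec"])[0]
    return (p-c["tvec"].ravel())@M, c
def near(p,xy,r): return p[np.hypot(p[:,0]-xy[0],p[:,1]-xy[1])<r]
def circ(q,r):
    return least_squares(lambda a:np.hypot(q[:,0]-a[0],q[:,1]-a[1])-r,q[:,:2].mean(0),loss="soft_l1").x
def move(dxyz):
    "world shift (mm) -> tool shares"
    w=arm.read_state()["tool_rot"]; return (R.from_quat(np.roll(w,-1)).inv().apply(dxyz)/100).round(3)
E
python3 - <<'E'
from h import *
for n in ("top","side"):
    p,c=cloud(n)
    if n=="top": cv2.imwrite("pics/crop.png",cv2.resize(c["color"][130:290,140:520,::-1],None,fx=2.1,fy=2.1,interpolation=cv2.INTER_CUBIC))
    t=near(p,(450,0),400); t=t[abs(t[:,2])<8]; print(n,"table z",np.median(t[:,2]).round(1))
    for k,(x,y,z,r) in P.items():
        q=near(p,(x,y),50); q=q[(q[:,2]>z-8)&(q[:,2]<z+10)]
        if len(q)>5: print("pot",k,len(q),circ(q,r).round(1),np.median(q[:,2]).round(1))
    for k,xy in L.items():
        q=near(p,xy,45); f=q[(q[:,2]>9)&(q[:,2]<21)]; q=q[(q[:,2]>36)&(q[:,2]<60)]
        lo=(f[:,:2].min(0)+f[:,:2].max(0))/2
        if len(q)>5: print("lid",k,len(q),q[:,:2].mean(0).round(1),((q[:,:2].min(0)+q[:,:2].max(0))/2).round(1),np.percentile(q[:,2],90).round(1),"flange",lo.round(1),np.ptp(f[:,:2],axis=0).round(0),np.median(f[:,2]).round(1))
E
```

```text
top table z 1.0
pot LO 216 [646.6   5. ] 47.4
pot LB 230 [ 381.3 -259.8] 47.5
pot SO 148 [402. 261.] 52.0
pot SB 160 [ 537.8 -378. ] 51.3
lid LO 86 [486.7 110.8] [486.9 110.8] 46.5 flange [487.3 111.1] [76. 75.] 16.5
lid LB 88 [521.5 401.8] [521.4 402.5] 45.8 flange [522.2 402. ] [75. 75.] 16.4
lid SO 52 [449.  -84.2] [449.9 -83.8] 47.6 flange [449.3 -84.7] [55. 55.] 16.6
lid SB 51 [ 644.4 -196.3] [ 645.1 -195.9] 46.0 flange [ 646.  -196.8] [58. 56.] 16.5
side table z 1.9
pot LO 229 [643.9   4.2] 46.8
pot LB 386 [ 379.1 -261.9] 47.7
pot SO 111 [398.6 260.3] 50.7
pot SB 313 [ 535.2 -379.4] 51.8
lid LO 52 [484.4 107.8] [485.3 109.8] 46.1 flange [484.3 110. ] [75. 76.] 17.4
lid LB 34 [517.9 399.7] [518.6 401.9] 46.7 flange [519.  401.7] [77. 73.] 17.6
lid SO 53 [446.1 -87.5] [446.8 -84.5] 46.4 flange [446.4 -85.4] [57. 59.] 17.3
lid SB 63 [ 642.  -198.8] [ 642.5 -195.8] 45.5 flange [ 642.6 -197.1] [58. 58.] 17.4
```

View pics/crop.png

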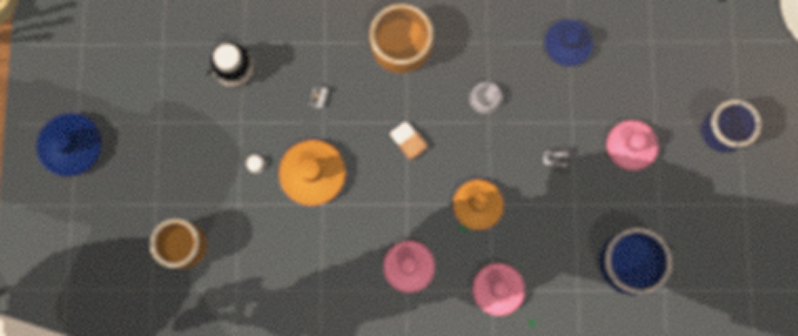

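The crop shows the ochre small lid at about (478,203), clearly different from the three pink ones at (409,266), (499,289) and (632,145). I'll start with the large blue lid, turning the tool to line up with the world axes on the way.

step_arm(
  travel=[
    [-0.25, 0.04, 0],
    [-0.5, 0.08, 0],
    [-0.75, 0.12, 0],
    [-1, 0.16, 0],
    [-1, 0.16, 0],
    [-1, 0.16, 0],
  ],
  spin=[-0.07, -0.14, -0.2, -0.26, -0.26, -0.26],
  hand=0.65,
  squeeze=40,
)

```text
time: 1.7
tool_pos: [306.6, 456.7, 303.7]
tool_rot: [-0.0, 0.001, 1.0, -0.0]
ft_force: [-0.0, -0.2, 0.1]
gripper_width: 55.2
finger_force: 0.0
```

```bash
python3 - <<'E'
from h import *
s=arm.read_state(); print(s["time"],s["joint_positions"],s["tool_pos"],s["tool_rot"],s["gripper_width"],arm.tip_reach)
print(R.from_quat(np.roll(s["tool_rot"],-1)).as_matrix().round(3))
E
```

```text
1.7 [9.79522478e-01 2.81899646e-01 4.61830311e-02 1.33562287e+00
 2.09446796e-04 9.81536741e-01] [306.60133263 456.74625689 303.68689785] [-2.38160629e-04  1.00715951e-03  9.99999450e-01 -1.67340137e-04] 55.237419489823864 72.6
[[-1.     0.002 -0.   ]
 [ 0.002  1.    -0.   ]
 [ 0.    -0.    -1.   ]]
```

step_arm(
  travel=[
    [-0.33, -0.08, 0.1],
    [-0.66, -0.16, 0.2],
    [-1, -0.25, 0.3],
    [-1, -0.25, 0.3],
  ],
  spin=[0, 0, 0, 0],
)

```text
time: 2.1
tool_pos: [408.2, 431.2, 272.2]
tool_rot: [-0.0, 0.001, 1.0, -0.001]
ft_force: [-0.1, 0.5, -0.0]
gripper_width: 55.3
finger_force: 0.0
```

step_arm(
  travel=[
    [-0.33, -0.1, 0.1],
    [-0.66, -0.2, 0.3],
    [-1, -0.3, 0.5],
    [-1.0, -0.3, 0.8],
    [-1, -0.3, 0.9],
    [-1, -0.3, 0.9],
    [-1, -0.3, 0.9],
    [-1, -0.3, 0.9],
  ],
  spin=[0, 0, 0, 0, 0, 0, 0, 0],
)

```text
time: 2.9
tool_pos: [506.1, 403.1, 185.8]
tool_rot: [0.001, -0.001, 1.0, 0.001]
ft_force: [0.1, -0.0, 0.6]
gripper_width: 55.6
finger_force: 0.0
```

```bash
cat >> h.py <<'E'
def aim(x,y,z):
    s=arm.read_state(); d=np.array([x,y,z])-s["tool_pos"]
    print("t",s["time"],"pos",s["tool_pos"].round(1),"tool shares",(d*[-1,1,-1]/100).round(3))
E
python3 - <<'E'
from h import *
aim(520.3,402,95)
p,c=cloud("wrist"); cv2.imwrite("pics/w1.png",c["color"][:,:,::-1])
q=near(p,(520,402),45); q=q[(q[:,2]>36)&(q[:,2]<60)]
print(len(q),q.mean(0).round(1),((q.min(0)+q.max(0))/2).round(1))
f=near(p,(520,402),45); f=f[(f[:,2]>11)&(f[:,2]<21)];print(len(f),circ(f,27),((f.min(0)+f.max(0))/2).round(1))
E
```

```text
t 2.9 pos [506.1 403.1 185.8] tool shares [-0.142 -0.011  0.908]
1185 [519.9 403.9  44.3] [521.7 404.   41.7]
6850 [522.86597623 403.90410559] [522.2 403.9  17. ]
```

View pics/w1.png

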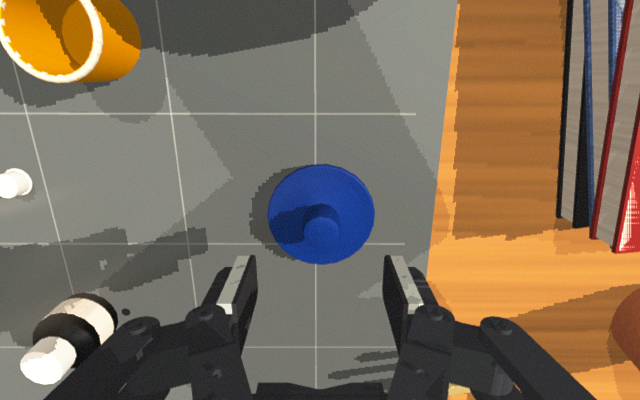

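The wrist view shows the blue lid at about (321,213), roughly centred between the fingers with nothing near it. I'll go down and grip.

step_arm(
  travel=[
    [-0.15, 0, 0],
    [-0.15, 0, 0.2],
    [-0.15, 0, 0.4],
    [-0.15, 0, 0.6],
    [-0.15, 0, 0.75],
    [-0.15, 0, 0.85],
    [-0.15, 0, 0.92],
    [-0.15, 0, 0.92],
    [-0.15, 0, 0.92],
  ],
  spin=[0, 0, 0, 0, 0, 0, 0, 0, 0],
)

```text
time: 3.85
tool_pos: [521.6, 402.3, 92.6]
tool_rot: [0.0, -0.0, 1.0, 0.0]
ft_force: [0.2, -0.3, -0.4]
gripper_width: 55.3
finger_force: 0.0
```

step_arm(
  travel=[
    [0, 0, 0],
    [0, 0, 0],
    [0, 0, 0],
    [0, 0, 0],
    [0, 0, 0],
    [0, 0, 0],
    [0, 0, 0],
    [0, 0, 0],
  ],
  spin=[0, 0, 0, 0, 0, 0, 0, 0],
  hand=0,
  squeeze=40,
)

```text
time: 4.65
tool_pos: [521.7, 402.4, 92.8]
tool_rot: [0.001, -0.0, 1.0, 0.0]
ft_force: [0.0, 0.4, 5.4]
gripper_width: 24.7
finger_force: 39.1
```

step_arm(
  travel=[
    [0, 0, -0.1],
    [0, 0, -0.3],
    [0, 0, -0.6],
    [0, 0, -0.9],
    [0, 0, -1],
    [0, 0, -1],
  ],
  spin=[0, 0, 0, 0, 0, 0],
)

```text
time: 5.25
tool_pos: [521.9, 402.5, 193.7]
tool_rot: [0.001, -0.0, 1.0, 0.001]
ft_force: [0.3, 0.7, -1.1]
gripper_width: 24.5
finger_force: 39.4
```

step_arm(
  travel=[
    [0.03, -0.15, 0],
    [0.08, -0.4, 0],
    [0.14, -0.7, 0],
    [0.2, -1, 0],
  ],
  spin=[0, 0, 0, 0],
)

```text
time: 5.65
tool_pos: [500.3, 300.8, 189.9]
tool_rot: [-0.001, -0.001, 1.0, -0.001]
ft_force: [0.9, -0.1, -0.1]
gripper_width: 24.5
finger_force: 39.5
```

step_arm(
  travel=[
    [0.07, -0.33, 0],
    [0.14, -0.66, 0],
    [0.2, -1, 0],
  ],
  spin=[0, 0, 0],
)

```text
time: 5.95
tool_pos: [480.2, 200.5, 190.2]
tool_rot: [-0.001, -0.0, 1.0, -0.001]
ft_force: [0.2, -0.3, -0.6]
gripper_width: 24.8
finger_force: 39.5
```

step_arm(
  travel=[
    [0.07, -0.33, 0],
    [0.14, -0.66, 0],
    [0.2, -1, 0],
  ],
  spin=[0, 0, 0],
)

```text
time: 6.25
tool_pos: [460.2, 100.6, 190.5]
tool_rot: [-0.001, -0.0, 1.0, -0.0]
ft_force: [-0.6, 0.2, -0.6]
gripper_width: 24.4
finger_force: 39.5
```

step_arm(
  travel=[
    [0.07, -0.33, 0],
    [0.14, -0.66, 0],
    [0.2, -1, 0],
  ],
  spin=[0, 0, 0],
)

```text
time: 6.55
tool_pos: [440.2, 0.8, 190.5]
tool_rot: [-0.001, -0.0, 1.0, -0.0]
ft_force: [0.4, -1.1, -0.3]
gripper_width: 25.3
finger_force: 39.5
```

step_arm(
  travel=[
    [0.07, -0.33, 0],
    [0.14, -0.66, 0],
    [0.2, -1, 0],
  ],
  spin=[0, 0, 0],
)

```text
time: 6.85
tool_pos: [420.3, -99.0, 190.6]
tool_rot: [-0.001, -0.0, 1.0, 0.0]
ft_force: [1.3, -0.8, -1.1]
gripper_width: 24.9
finger_force: 39.5
```

step_arm(
  travel=[
    [0.07, -0.33, 0],
    [0.14, -0.66, 0],
    [0.2, -0.9, 0],
    [0.2, -1, 0],
    [0.2, -1, 0],
    [0.2, -1, 0],
  ],
  spin=[0, 0, 0, 0, 0, 0],
)

```text
time: 7.45
tool_pos: [401.5, -197.3, 191.3]
tool_rot: [-0.001, -0.0, 1.0, 0.0]
ft_force: [-0.4, 0.5, -0.4]
gripper_width: 24.8
finger_force: 39.5
```

```bash
python3 - <<'E'
from h import *
aim(380.2,-260.9,102+44)
for n in ("wrist","top","side"):
    p,c=cloud(n)
    q=near(p,(380,-261),50); q=q[(q[:,2]>40)&(q[:,2]<56)]
    if len(q)>20: print(n,len(q),circ(q,34.5))
E
```

```text
t 7.45 pos [ 401.5 -197.3  191.3] tool shares [ 0.213 -0.636  0.453]
wrist 3381 [ 380.59688848 -259.66439825]
side 390 [ 378.95493254 -262.09231098]
```

step_arm(
  travel=[
    [0.07, -0.21, 0],
    [0.14, -0.42, 0.1],
    [0.21, -0.63, 0.2],
    [0.21, -0.635, 0.3],
    [0.21, -0.635, 0.38],
    [0.21, -0.635, 0.38],
    [0.21, -0.635, 0.38],
  ],
  spin=[0, 0, 0, 0, 0, 0, 0],
)

```text
time: 8.3
tool_pos: [381.0, -260.7, 153.9]
tool_rot: [-0.0, -0.001, 1.0, 0.0]
ft_force: [-0.7, -0.6, -0.5]
gripper_width: 24.4
finger_force: 39.7
```

```bash
python3 - <<'E'
from h import *
aim(380.2,-260.9,132)
for n in ("wrist","side"):
    p,c=cloud(n); cv2.imwrite(f"pics/{n}2.png",c["color"][:,:,::-1])
w=cv2.imread("pics/wrist2.png"); s=cv2.imread("pics/side2.png")[230:350,200:360]
s=cv2.resize(s,(480,360)); w=cv2.resize(w,(320,200)); o=np.zeros((360,800,3),np.uint8); o[:,:480]=s; o[:200,480:]=w
cv2.imwrite("pics/c2.png",o)
E
```

```text
t 8.3 pos [ 381.  -260.7  153.9] tool shares [ 0.008 -0.002  0.219]
```

View pics/c2.png

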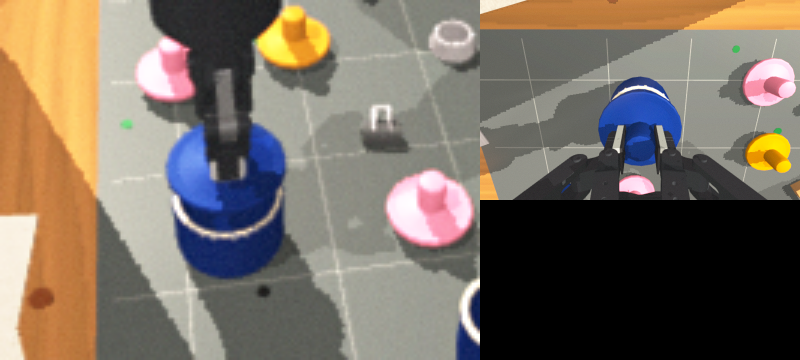

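The lid hangs level and centred over the blue pot: lid at about (227,165), rim at about (228,205) in the crop. I'll lower it slowly and release.

step_arm(
  travel=[
    [0.01, 0, 0.06],
    [0.01, 0, 0.12],
    [0.01, 0, 0.17],
    [0.01, 0, 0.2],
    [0.01, 0, 0.22],
    [0.01, 0, 0.23],
    [0.01, 0, 0.23],
    [0.01, 0, 0.23],
  ],
  spin=[0, 0, 0, 0, 0, 0, 0, 0],
)

```text
time: 9.2
tool_pos: [379.9, -261.6, 131.0]
tool_rot: [0.0, -0.0, 1.0, -0.0]
ft_force: [-0.1, -0.4, -1.3]
gripper_width: 24.6
finger_force: 39.7
```

step_arm(
  travel=[
    [0, 0, 0.01],
    [0, 0, 0.015],
    [0, 0, 0.015],
  ],
  spin=[0, 0, 0],
)

```text
time: 9.5
tool_pos: [379.9, -261.7, 130.6]
tool_rot: [0.001, -0.0, 1.0, -0.0]
ft_force: [-4.7, 2.2, 15.0]
gripper_width: 24.5
finger_force: 41.4
```

step_arm(
  travel=[
    [0, 0, 0],
    [0, 0, 0],
    [0, 0, 0],
    [0, 0, 0],
    [0, 0, 0],
    [0, 0, 0],
  ],
  spin=[0, 0, 0, 0, 0, 0],
  hand=0.6,
)

```text
time: 10.1
tool_pos: [379.7, -261.5, 129.4]
tool_rot: [-0.0, -0.0, 1.0, -0.0]
ft_force: [0.0, -0.2, 0.6]
gripper_width: 51.1
finger_force: 0.0
```

step_arm(
  travel=[
    [0, 0, -0.1],
    [0, 0, -0.3],
    [0, 0, -0.6],
    [0, 0, -0.8],
    [0, 0, -0.8],
  ],
  spin=[0, 0, 0, 0, 0],
)

```text
time: 10.6
tool_pos: [380.9, -262.3, 212.6]
tool_rot: [0.002, -0.0, 1.0, -0.002]
ft_force: [0.5, -0.3, -0.4]
gripper_width: 51.1
finger_force: 0.0
```

```bash
cat >> h.py <<'E'
def seated(k):
    x,y,z,r=P[k]
    for n in ("wrist","side","top"):
        p,c=cloud(n); a=near(p,(x,y),50)
        q=a[(a[:,2]>z+24)&(a[:,2]<z+45)]; f=a[(a[:,2]>z+2)&(a[:,2]<z+11)]
        if len(q)>20 and len(f)>20:
            A=np.c_[f[:,:2],np.ones(len(f))]; co=np.linalg.lstsq(A,f[:,2],rcond=None)[0]
            print(n,"knob",np.median(q,0).round(1),"top z",np.percentile(q[:,2],95).round(1),"flange mid",((f.min(0)+f.max(0))/2).round(1),"slope",co[:2].round(3))
E
python3 - <<'E'
from h import *
seated("LB"); aim(448,-84.5,185)
E
```

```text
wrist knob [ 377.8 -262.1   82.9] top z 84.3 flange mid [ 380.4 -262.1   55. ] slope [ 0.003 -0.001]
side knob [ 377.8 -265.4   81.9] top z 84.0 flange mid [ 378.7 -261.4   54.6] slope [0.001 0.008]
t 10.75 pos [ 379.6 -261.4  209.3] tool shares [-0.684  1.769  0.243]
```

The large blue lid is seated: knob top near 84 mm and the flange level. Next is the small ochre lid.

step_arm(
  travel=[
    [-0.12, 0.33, 0],
    [-0.24, 0.66, 0],
    [-0.36, 0.9, 0],
    [-0.36, 0.9, 0],
  ],
  spin=[0, 0, 0, 0],
)

```text
time: 11.15
tool_pos: [416.1, -169.2, 208.5]
tool_rot: [-0.001, -0.002, 1.0, 0.001]
ft_force: [0.6, -0.2, -0.2]
gripper_width: 51.3
finger_force: 0.0
```

step_arm(
  travel=[
    [-0.12, 0.33, 0.1],
    [-0.24, 0.66, 0.2],
    [-0.325, 0.86, 0.3],
    [-0.325, 0.87, 0.3],
    [-0.325, 0.87, 0.3],
    [-0.325, 0.87, 0.3],
  ],
  spin=[0, 0, 0, 0, 0, 0],
)

```text
time: 11.75
tool_pos: [447.8, -85.3, 179.4]
tool_rot: [-0.0, 0.0, 1.0, -0.0]
ft_force: [-0.5, -1.1, -0.1]
gripper_width: 50.9
finger_force: 0.0
```

```bash
cat >> h.py <<'E'
def lid(k):
    p,c=cloud("wrist"); a=near(p,L[k],45); q=a[(a[:,2]>36)&(a[:,2]<60)]; f=a[(a[:,2]>11)&(a[:,2]<21)]
    print("wrist lid",np.median(q,0).round(1),"flange",((f.min(0)+f.max(0))/2).round(1)); return c
E
python3 - <<'E'
from h import *
aim(448,-84.5,93.5); c=lid("SO"); cv2.imwrite("pics/w3.png",c["color"][:,:,::-1])
E
```

```text
t 11.75 pos [447.8 -85.3 179.4] tool shares [-0.002  0.008  0.859]
wrist lid [446.9 -84.7  44.9] flange [449.  -84.9  16.9]
```

View pics/w3.png

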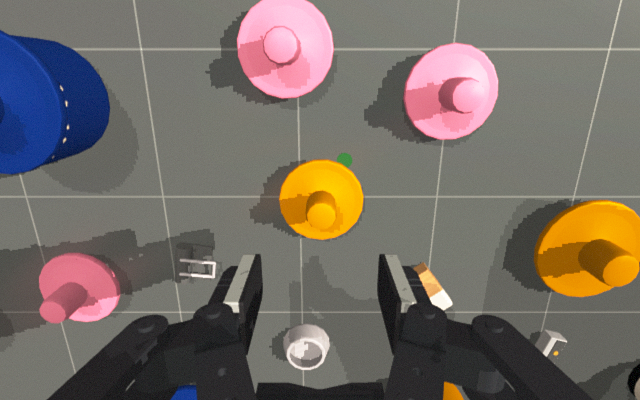

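The small ochre lid is at about (320,200) between the fingers, and the pink ones are well clear at (285,45), (450,90) and (80,290). Now the grasp.

step_arm(
  travel=[
    [0, 0.01, 0.2],
    [0, 0.01, 0.4],
    [0, 0.01, 0.6],
    [0, 0.01, 0.75],
    [0, 0.01, 0.82],
    [0, 0.01, 0.86],
    [0, 0.01, 0.86],
    [0, 0.01, 0.86],
  ],
  spin=[0, 0, 0, 0, 0, 0, 0, 0],
)

```text
time: 12.6
tool_pos: [448.5, -83.7, 94.0]
tool_rot: [0.0, -0.0, 1.0, -0.0]
ft_force: [0.6, 0.6, -0.5]
gripper_width: 51.4
finger_force: 0.0
```

step_arm(
  travel=[
    [0, 0, 0],
    [0, 0, 0],
    [0, 0, 0],
    [0, 0, 0],
    [0, 0, 0],
    [0, 0, 0],
    [0, 0, 0],
    [0, 0, 0],
  ],
  spin=[0, 0, 0, 0, 0, 0, 0, 0],
  hand=0,
  squeeze=40,
)

```text
time: 13.4
tool_pos: [448.5, -83.5, 93.8]
tool_rot: [0.0, -0.0, 1.0, -0.0]
ft_force: [-1.3, -0.0, 6.4]
gripper_width: 18.4
finger_force: 39.0
```

step_arm(
  travel=[
    [0, 0, -0.1],
    [0, 0, -0.3],
    [0, 0, -0.6],
    [0, 0, -0.9],
    [0, 0, -1],
    [0, 0, -1],
  ],
  spin=[0, 0, 0, 0, 0, 0],
)

```text
time: 14.0
tool_pos: [448.8, -83.6, 194.8]
tool_rot: [0.001, -0.0, 1.0, -0.0]
ft_force: [-1.5, -0.9, -1.2]
gripper_width: 18.4
finger_force: 39.2
```

step_arm(
  travel=[
    [0.03, 0.15, 0],
    [0.06, 0.4, 0],
    [0.1, 0.7, 0],
    [0.14, 1, 0],
  ],
  spin=[0, 0, 0, 0],
)

```text
time: 14.4
tool_pos: [433.1, 17.3, 192.0]
tool_rot: [-0.001, 0.0, 1.0, -0.0]
ft_force: [0.4, 0.2, 0.4]
gripper_width: 18.6
finger_force: 39.2
```

step_arm(
  travel=[
    [0.05, 0.33, 0],
    [0.1, 0.66, 0],
    [0.14, 1, 0],
  ],
  spin=[0, 0, 0],
)

```text
time: 14.7
tool_pos: [418.8, 117.5, 192.0]
tool_rot: [-0.001, -0.0, 1.0, -0.0]
ft_force: [1.9, -0.0, -0.6]
gripper_width: 18.6
finger_force: 39.2
```

step_arm(
  travel=[
    [0.05, 0.33, 0],
    [0.1, 0.66, 0],
    [0.14, 0.9, 0],
    [0.14, 1, 0],
    [0.14, 1, 0],
  ],
  spin=[0, 0, 0, 0, 0],
)

```text
time: 15.2
tool_pos: [405.5, 217.1, 192.3]
tool_rot: [-0.001, -0.001, 1.0, -0.0]
ft_force: [-0.2, -0.3, -0.2]
gripper_width: 18.6
finger_force: 39.2
```

```bash
python3 - <<'E'
from h import *
aim(400.3,260.7,157)
for n in ("wrist","top","side"):
    p,c=cloud(n)
    q=near(p,P["SO"][:2],45); q=q[(q[:,2]>46)&(q[:,2]<60)]
    if len(q)>20: print(n,len(q),circ(q,25))
E
```

```text
t 15.2 pos [405.5 217.1 192.3] tool shares [0.052 0.436 0.353]
wrist 1811 [400.93225432 261.04659405]
top 25 [402.06085904 261.14177683]
side 91 [398.65176442 260.49583806]
```

step_arm(
  travel=[
    [0.02, 0.15, 0],
    [0.04, 0.33, 0],
    [0.05, 0.435, 0.1],
    [0.05, 0.435, 0.2],
    [0.05, 0.435, 0.3],
    [0.05, 0.435, 0.35],
    [0.05, 0.435, 0.35],
  ],
  spin=[0, 0, 0, 0, 0, 0, 0],
)

```text
time: 16.05
tool_pos: [400.5, 259.0, 157.3]
tool_rot: [-0.001, 0.0, 1.0, -0.001]
ft_force: [-0.3, 0.8, -0.1]
gripper_width: 18.4
finger_force: 39.2
```

```bash
python3 - <<'E'
from h import *
aim(400.3,260.7,135.8)
p,c=cloud("wrist"); cv2.imwrite("pics/w4.png",c["color"][:,:,::-1])
E
```

```text
t 16.05 pos [400.5 259.  157.3] tool shares [0.002 0.017 0.215]
```

View pics/w4.png

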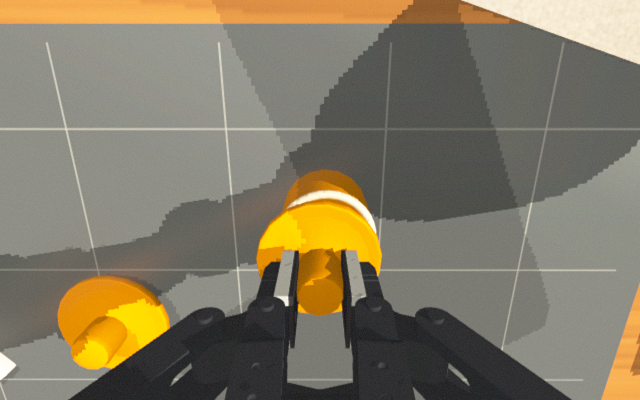

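The lid sits level over the small ochre pot. The rim centre at about x=330 is slightly right of the lid at about x=320, so I add 2 mm in y, lower and release.

step_arm(
  travel=[
    [0, 0.02, 0.04],
    [0, 0.02, 0.09],
    [0, 0.02, 0.14],
    [0, 0.02, 0.18],
    [0, 0.02, 0.2],
    [0, 0.02, 0.215],
    [0, 0.02, 0.22],
    [0, 0.02, 0.22],
  ],
  spin=[0, 0, 0, 0, 0, 0, 0, 0],
)

```text
time: 16.9
tool_pos: [401.0, 262.0, 136.4]
tool_rot: [0.0, -0.0, 1.0, -0.0]
ft_force: [0.6, 0.8, -1.2]
gripper_width: 18.5
finger_force: 39.2
```

step_arm(
  travel=[
    [0, 0, 0.005],
    [0, 0, 0.01],
    [0, 0, 0.01],
  ],
  spin=[0, 0, 0],
)

```text
time: 17.2
tool_pos: [401.2, 262.3, 136.0]
tool_rot: [0.0, -0.0, 1.0, 0.0]
ft_force: [-0.9, -0.3, 5.9]
gripper_width: 18.6
finger_force: 39.7
```

step_arm(
  travel=[
    [0, 0, 0],
    [0, 0, 0],
    [0, 0, 0],
    [0, 0, 0],
    [0, 0, 0],
    [0, 0, 0],
  ],
  spin=[0, 0, 0, 0, 0, 0],
  hand=0.6,
)

```text
time: 17.8
tool_pos: [400.9, 262.0, 135.3]
tool_rot: [-0.0, -0.0, 1.0, -0.0]
ft_force: [0.9, 0.3, 0.3]
gripper_width: 51.2
finger_force: 0.0
```

step_arm(
  travel=[
    [0, 0, -0.1],
    [0, 0, -0.3],
    [0, 0, -0.6],
    [0, 0, -0.8],
    [0, 0, -0.8],
  ],
  spin=[0, 0, 0, 0, 0],
)

```text
time: 18.3
tool_pos: [402.1, 262.8, 218.7]
tool_rot: [0.002, -0.0, 1.0, 0.001]
ft_force: [0.3, 0.2, 0.2]
gripper_width: 51.5
finger_force: 0.0
```

```bash
python3 - <<'E'
from h import *
seated("SO"); aim(485.7,110.5,180)
E
```

```text
wrist knob [399.2 261.9  86.8] top z 88.2 flange mid [401.4 261.6  59.1] slope [0.003 0.002]
side knob [398.2 258.1  83.7] top z 87.6 flange mid [397.7 259.6  58.4] slope [0.01  0.044]
t 18.45 pos [400.7 261.9 215.3] tool shares [-0.85  -1.514  0.353]
```

step_arm(
  travel=[
    [-0.18, -0.33, 0],
    [-0.36, -0.66, 0],
    [-0.42, -0.76, 0],
    [-0.42, -0.76, 0],
  ],
  spin=[0, 0, 0, 0],
)

```text
time: 18.85
tool_pos: [443.2, 184.7, 214.5]
tool_rot: [-0.001, 0.001, 1.0, -0.0]
ft_force: [-0.5, 0.6, -0.1]
gripper_width: 51.3
finger_force: 0.0
```

step_arm(
  travel=[
    [-0.18, -0.33, 0.1],
    [-0.36, -0.66, 0.2],
    [-0.43, -0.75, 0.3],
    [-0.43, -0.75, 0.35],
    [-0.43, -0.75, 0.35],
    [-0.43, -0.75, 0.35],
  ],
  spin=[0, 0, 0, 0, 0, 0],
)

```text
time: 19.45
tool_pos: [485.4, 112.2, 180.4]
tool_rot: [-0.0, -0.001, 1.0, 0.0]
ft_force: [-1.0, -0.2, -0.3]
gripper_width: 51.0
finger_force: 0.0
```

```bash
python3 - <<'E'
from h import *
aim(485.7,110.5,93.5); c=lid("LO")
E
```

```text
t 19.45 pos [485.4 112.2 180.4] tool shares [-0.003 -0.017  0.869]
wrist lid [485.2 111.6  45. ] flange [487.5 111.2  17. ]
```

step_arm(
  travel=[
    [-0.01, -0.01, 0.2],
    [-0.01, -0.01, 0.4],
    [-0.01, -0.01, 0.6],
    [-0.01, -0.01, 0.75],
    [-0.01, -0.01, 0.83],
    [-0.01, -0.01, 0.87],
    [-0.01, -0.01, 0.87],
    [-0.01, -0.01, 0.87],
  ],
  spin=[0, 0, 0, 0, 0, 0, 0, 0],
)

```text
time: 20.3
tool_pos: [487.4, 110.3, 94.1]
tool_rot: [0.0, -0.0, 1.0, 0.0]
ft_force: [-0.1, 0.8, -0.4]
gripper_width: 51.2
finger_force: 0.0
```

step_arm(
  travel=[
    [0, 0, 0],
    [0, 0, 0],
    [0, 0, 0],
    [0, 0, 0],
    [0, 0, 0],
    [0, 0, 0],
    [0, 0, 0],
    [0, 0, 0],
  ],
  spin=[0, 0, 0, 0, 0, 0, 0, 0],
  hand=0,
  squeeze=40,
)

```text
time: 21.1
tool_pos: [487.4, 110.2, 94.1]
tool_rot: [0.001, -0.0, 1.0, 0.0]
ft_force: [-1.2, 0.4, 6.0]
gripper_width: 24.5
finger_force: 39.0
```

step_arm(
  travel=[
    [0, 0, -0.1],
    [0, 0, -0.3],
    [0, 0, -0.6],
    [0, 0, -0.9],
    [0, 0, -1],
    [0, 0, -1],
  ],
  spin=[0, 0, 0, 0, 0, 0],
)

```text
time: 21.7
tool_pos: [487.8, 110.2, 194.9]
tool_rot: [0.002, -0.0, 1.0, 0.0]
ft_force: [1.3, -0.4, -1.6]
gripper_width: 24.6
finger_force: 39.4
```

step_arm(
  travel=[
    [-0.15, -0.1, 0],
    [-0.4, -0.26, 0],
    [-0.65, -0.43, 0],
    [-0.8, -0.53, 0],
    [-0.8, -0.53, 0],
  ],
  spin=[0, 0, 0, 0, 0],
)

```text
time: 22.2
tool_pos: [568.9, 55.2, 191.2]
tool_rot: [-0.001, 0.001, 1.0, -0.0]
ft_force: [0.1, 0.8, -1.6]
gripper_width: 24.7
finger_force: 39.4
```

step_arm(
  travel=[
    [-0.15, -0.1, 0],
    [-0.4, -0.26, 0],
    [-0.65, -0.43, 0],
    [-0.78, -0.53, 0],
    [-0.78, -0.53, 0],
    [-0.78, -0.53, 0],
  ],
  spin=[0, 0, 0, 0, 0, 0],
)

```text
time: 22.8
tool_pos: [644.2, 4.1, 191.9]
tool_rot: [-0.001, -0.0, 1.0, 0.0]
ft_force: [-0.6, 0.8, -1.6]
gripper_width: 24.4
finger_force: 39.5
```

```bash
python3 - <<'E'
from h import *
aim(646,4.6,154)
for n in ("wrist","top","side"):
    p,c=cloud(n)
    q=near(p,P["LO"][:2],50); q=q[(q[:,2]>42)&(q[:,2]<55)]
    if len(q)>20: print(n,len(q),circ(q,34.5))
E
```

```text
t 22.8 pos [644.2   4.1 191.9] tool shares [-0.018  0.005  0.379]
wrist 1149 [647.01602247   5.00784677]
side 191 [643.63510812   4.27320548]
```

step_arm(
  travel=[
    [-0.02, 0, 0.12],
    [-0.02, 0, 0.25],
    [-0.02, 0, 0.38],
    [-0.02, 0, 0.45],
    [-0.02, 0, 0.5],
    [-0.02, 0, 0.5],
    [-0.02, 0, 0.5],
  ],
  spin=[0, 0, 0, 0, 0, 0, 0],
)

```text
time: 23.65
tool_pos: [647.3, 4.1, 143.5]
tool_rot: [0.0, -0.0, 1.0, -0.0]
ft_force: [-1.2, -0.2, -0.8]
gripper_width: 24.6
finger_force: 39.5
```

```bash
python3 - <<'E'
from h import *
aim(646,4.6,132)
p,c=cloud("side"); s=c["color"][160:240,320:420,::-1]
cv2.imwrite("pics/s5.png",cv2.resize(s,(500,400),interpolation=cv2.INTER_CUBIC))
E
```

```text
t 23.65 pos [647.3   4.1 143.5] tool shares [0.013 0.005 0.115]
```

View pics/s5.png

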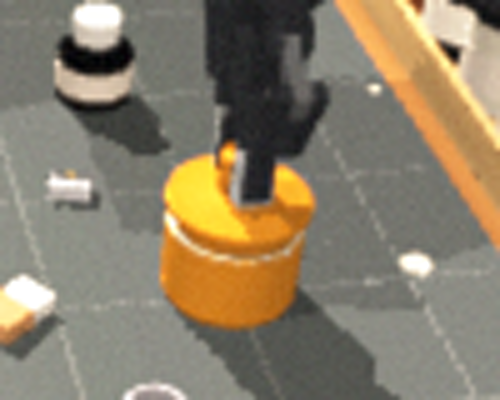

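The lid sits just above the large ochre pot, about 2 mm too far to the right (+x): lid at about (240,200), rim at about (233,240). I'll correct that while lowering.

step_arm(
  travel=[
    [0.02, 0.005, 0.02],
    [0.02, 0.005, 0.05],
    [0.02, 0.005, 0.08],
    [0.02, 0.005, 0.1],
    [0.02, 0.005, 0.11],
    [0.02, 0.005, 0.12],
    [0.02, 0.005, 0.12],
  ],
  spin=[0, 0, 0, 0, 0, 0, 0],
)

```text
time: 24.4
tool_pos: [644.9, 4.6, 132.2]
tool_rot: [0.0, -0.0, 1.0, -0.0]
ft_force: [-4.6, -0.1, 5.4]
gripper_width: 24.5
finger_force: 40.3
```

Contact. I'll release and lift.

step_arm(
  travel=[
    [0, 0, 0],
    [0, 0, 0],
    [0, 0, 0],
    [0, 0, 0],
    [0, 0, 0],
    [0, 0, 0],
  ],
  spin=[0, 0, 0, 0, 0, 0],
  hand=0.6,
)

```text
time: 25.0
tool_pos: [645.1, 4.6, 131.3]
tool_rot: [-0.0, -0.0, 1.0, -0.0]
ft_force: [0.1, 0.4, 0.3]
gripper_width: 51.4
finger_force: 0.0
```

step_arm(
  travel=[
    [0, 0, -0.1],
    [0, 0, -0.3],
    [0, 0, -0.6],
    [0, 0, -0.8],
    [0, 0, -0.8],
  ],
  spin=[0, 0, 0, 0, 0],
)

```text
time: 25.5
tool_pos: [646.5, 4.6, 215.5]
tool_rot: [0.003, -0.0, 1.0, -0.0]
ft_force: [-0.1, 0.6, 0.1]
gripper_width: 51.3
finger_force: 0.0
```

step_arm(
  travel=[
    [0, -0.33, 0],
    [0, -0.66, 0],
    [0, -1, 0],
    [0, -1, 0],
  ],
  spin=[0, 0, 0, 0],
)

```text
time: 25.9
tool_pos: [644.8, -99.0, 211.0]
tool_rot: [-0.0, 0.001, 1.0, -0.001]
ft_force: [-0.1, 0.4, -1.1]
gripper_width: 51.6
finger_force: 0.0
```

step_arm(
  travel=[
    [0, -0.33, 0.1],
    [0, -0.66, 0.2],
    [0, -1, 0.3],
    [0, -1, 0.3],
    [0, -1, 0.3],
    [0, -1, 0.3],
  ],
  spin=[0, 0, 0, 0, 0, 0],
)

```text
time: 26.5
tool_pos: [645.3, -194.4, 181.5]
tool_rot: [-0.0, -0.001, 1.0, 0.0]
ft_force: [0.1, 0.3, 0.3]
gripper_width: 50.9
finger_force: 0.0
```

```bash
python3 - <<'E'
from h import *
seated("LO"); aim(644,-196.5,93.5); lid("SB")
E
```

```text
side knob [639.4  -0.7  81.2] top z 85.0 flange mid [641.3   5.6  54.7] slope [0.004 0.023]
top knob [643.2   3.4  80.9] top z 84.2 flange mid [645.6   4.8  54.4] slope [-0.002 -0.004]
t 26.65 pos [ 645.5 -194.2  181.9] tool shares [ 0.015 -0.023  0.884]
wrist lid [ 643.6 -197.3   44.8] flange [ 645.5 -197.    16.9]
```

step_arm(
  travel=[
    [0.01, -0.025, 0.2],
    [0.01, -0.025, 0.4],
    [0.01, -0.025, 0.6],
    [0.01, -0.025, 0.75],
    [0.01, -0.025, 0.83],
    [0.01, -0.025, 0.87],
    [0.01, -0.025, 0.87],
    [0.01, -0.025, 0.87],
  ],
  spin=[0, 0, 0, 0, 0, 0, 0, 0],
)

```text
time: 27.5
tool_pos: [644.7, -197.9, 95.2]
tool_rot: [0.001, -0.0, 1.0, -0.0]
ft_force: [0.0, -1.1, 0.9]
gripper_width: 51.1
finger_force: 0.0
```

step_arm(
  travel=[
    [0, 0, 0],
    [0, 0, 0],
    [0, 0, 0],
    [0, 0, 0],
    [0, 0, 0],
    [0, 0, 0],
    [0, 0, 0],
    [0, 0, 0],
  ],
  spin=[0, 0, 0, 0, 0, 0, 0, 0],
  hand=0,
  squeeze=40,
)

```text
time: 28.3
tool_pos: [644.5, -198.0, 95.0]
tool_rot: [0.0, -0.0, 1.0, -0.0]
ft_force: [-0.5, 0.6, 5.7]
gripper_width: 18.6
finger_force: 39.0
```

step_arm(
  travel=[
    [0, 0, -0.1],
    [0, 0, -0.3],
    [0, 0, -0.6],
    [0, 0, -0.9],
    [0, 0, -1],
    [0, 0, -1],
  ],
  spin=[0, 0, 0, 0, 0, 0],
)

```text
time: 28.9
tool_pos: [644.8, -198.1, 196.1]
tool_rot: [0.001, -0.0, 1.0, -0.0]
ft_force: [0.4, 0.4, -0.9]
gripper_width: 18.4
finger_force: 39.1
```

step_arm(
  travel=[
    [0.09, -0.15, 0],
    [0.25, -0.4, 0],
    [0.42, -0.7, 0],
    [0.54, -0.9, 0],
    [0.54, -0.9, 0],
  ],
  spin=[0, 0, 0, 0, 0],
)

```text
time: 29.4
tool_pos: [587.5, -290.7, 192.5]
tool_rot: [-0.002, 0.001, 1.0, 0.0]
ft_force: [0.7, 0.3, -0.7]
gripper_width: 17.9
finger_force: 39.2
```

step_arm(
  travel=[
    [0.09, -0.15, 0],
    [0.25, -0.4, 0],
    [0.42, -0.7, 0],
    [0.54, -0.9, 0],
    [0.54, -0.9, 0],
    [0.54, -0.9, 0],
  ],
  spin=[0, 0, 0, 0, 0, 0],
)

```text
time: 30.0
tool_pos: [535.7, -378.2, 193.6]
tool_rot: [-0.0, 0.0, 1.0, 0.0]
ft_force: [0.0, 0.3, -1.0]
gripper_width: 18.7
finger_force: 39.2
```

```bash
python3 - <<'E'
from h import *
aim(536.5,-378.7,149)
for n in ("wrist","top","side"):
    p,c=cloud(n)
    q=near(p,P["SB"][:2],45); q=q[(q[:,2]>46)&(q[:,2]<60)]
    if len(q)>20: print(n,len(q),circ(q,25))
E
```

```text
t 30.0 pos [ 535.7 -378.2  193.6] tool shares [-0.008 -0.005  0.446]
wrist 965 [ 537.49175779 -379.14980227]
top 79 [ 537.81924237 -378.28034024]
side 216 [ 535.30207513 -379.34553092]
```

step_arm(
  travel=[
    [-0.01, -0.005, 0.12],
    [-0.01, -0.005, 0.25],
    [-0.01, -0.005, 0.36],
    [-0.01, -0.005, 0.42],
    [-0.01, -0.005, 0.45],
    [-0.01, -0.005, 0.45],
    [-0.01, -0.005, 0.45],
  ],
  spin=[0, 0, 0, 0, 0, 0, 0],
)

```text
time: 30.85
tool_pos: [537.5, -378.6, 149.8]
tool_rot: [0.0, -0.0, 1.0, -0.0]
ft_force: [0.3, -0.4, -0.7]
gripper_width: 18.3
finger_force: 39.2
```

```bash
python3 - <<'E'
from h import *
aim(536.5,-378.7,137)
p,c=cloud("side"); s=c["color"][280:380,310:430,::-1]
cv2.imwrite("pics/s6.png",cv2.resize(s,(480,400),interpolation=cv2.INTER_CUBIC))
E
```

```text
t 30.85 pos [ 537.5 -378.6  149.8] tool shares [ 0.01  -0.001  0.128]
```

View pics/s6.png

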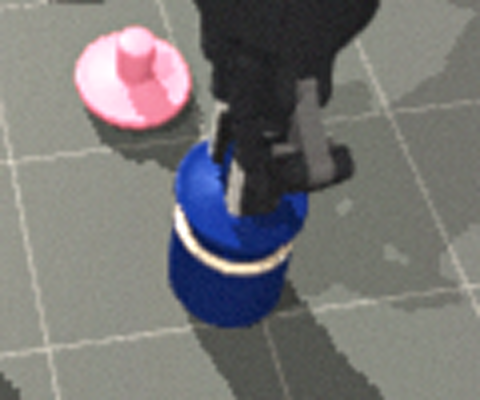

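The lid at about (241,195) is over the pot rim at about (233,235), roughly 1 mm too far in +x, and it hangs level. I'll shift it and lower.

step_arm(
  travel=[
    [0.01, 0, 0.03],
    [0.01, 0, 0.06],
    [0.01, 0, 0.09],
    [0.01, 0, 0.11],
    [0.01, 0, 0.12],
    [0.01, 0, 0.13],
    [0.01, 0, 0.13],
  ],
  spin=[0, 0, 0, 0, 0, 0, 0],
)

```text
time: 31.6
tool_pos: [536.5, -378.7, 137.2]
tool_rot: [0.0, -0.0, 1.0, -0.0]
ft_force: [-1.4, -0.4, 4.0]
gripper_width: 18.3
finger_force: 39.5
```

step_arm(
  travel=[
    [0, 0, 0],
    [0, 0, 0],
    [0, 0, 0],
    [0, 0, 0],
    [0, 0, 0],
    [0, 0, 0],
  ],
  spin=[0, 0, 0, 0, 0, 0],
  hand=0.6,
)

```text
time: 32.2
tool_pos: [536.3, -378.4, 136.4]
tool_rot: [-0.0, -0.0, 1.0, -0.0]
ft_force: [0.6, 0.5, -0.2]
gripper_width: 51.2
finger_force: 0.0
```

step_arm(
  travel=[
    [0, 0, -0.1],
    [0, 0, -0.3],
    [0, 0, -0.6],
    [0, 0, -0.9],
    [0, 0, -1],
    [0, 0, -1],
  ],
  spin=[0, 0, 0, 0, 0, 0],
)

```text
time: 32.8
tool_pos: [536.9, -378.9, 238.6]
tool_rot: [0.001, -0.0, 1.0, -0.001]
ft_force: [0.2, -0.1, -0.0]
gripper_width: 51.0
finger_force: 0.0
```

step_arm(
  travel=[
    [0.3, 0.1, 0],
    [0.6, 0.2, 0],
    [0.9, 0.3, 0],
    [0.9, 0.3, 0],
    [0.9, 0.3, 0],
    [0.9, 0.3, 0],
  ],
  spin=[0, 0, 0, 0, 0, 0],
)

```text
time: 33.4
tool_pos: [447.0, -348.7, 235.9]
tool_rot: [-0.0, -0.0, 1.0, 0.0]
ft_force: [0.4, 0.4, -0.2]
gripper_width: 51.4
finger_force: 0.0
```

```bash
python3 - <<'E'
from h import *
for k in P: print(k); seated(k)
for n in("top","side"):
    print([d["centre"].round() if hasattr(d["centre"],"round") else d["centre"] for d in nets.find_in(n,"ink_bottle_centre")][:1])
a=eyes.camera("top")["color"][120:300,130:530,::-1]; b=eyes.camera("side")["color"][120:370,220:460,::-1]
o=np.zeros((600,800,3),np.uint8); o[:270,:600]=cv2.resize(a,(600,270)); o[275:600,:312]=cv2.resize(b,(312,325)); cv2.imwrite("pics/end.png",o)
E
```

```text
LO
side knob [639.9  -0.9  81.3] top z 84.5 flange mid [642.2   3.8  54.6] slope [0.006 0.014]
top knob [643.5   3.4  81.1] top z 83.9 flange mid [645.1   4.8  54.5] slope [-0.006  0.004]
LB
wrist knob [ 379.7 -264.5   82.9] top z 84.4 flange mid [ 380.8 -262.2   54.9] slope [ 0.002 -0.   ]
side knob [ 378.  -266.    81.7] top z 84.4 flange mid [ 378.6 -261.2   54.5] slope [0.002 0.011]
top knob [ 381.2 -260.7   81.3] top z 84.6 flange mid [ 381.1 -261.4   54.5] slope [-0.002  0.006]
SO
side knob [398.2 257.   83.8] top z 87.7 flange mid [397.7 261.6  58.8] slope [0.004 0.027]
top knob [402.  260.4  84.8] top z 87.7 flange mid [402.1 261.3  58.5] slope [-0.008  0.003]
SB
wrist knob [ 533.8 -378.1   86.4] top z 88.2 flange mid [ 537.3 -375.1   58.6] slope [ 0.02  -0.016]
side knob [ 534.  -381.4   85.8] top z 87.7 flange mid [ 535.2 -377.5   58.4] slope [0.007 0.013]
top knob [ 536.7 -375.7   84.9] top z 88.3 flange mid [ 536.3 -377.6   58.4] slope [ 0.011 -0.004]
[[609.4, 203.7, 38.4]]
[]
```

View pics/end.png

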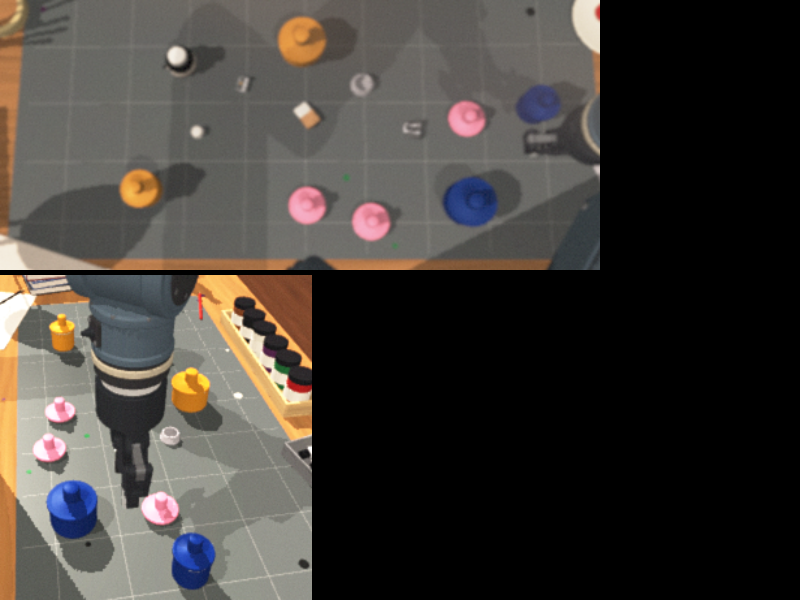

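All four pots wear their own lids, flat and centred: large ochre (302,40), small ochre (140,188), large blue (470,200) and small blue (538,103). The ink bottle at (179,60) and the pink lids are untouched, so I'm handing in.

```bash
python3 -c "
from cell import close_job; print(close_job())"
```

```text
the job is handed in; nothing more can be done
None
```

I closed all four pots with their own lids and handed the job in; the last camera check showed each lid flat and centred, with the pots, ink bottle and pink lids undisturbed, but the hand-in returned no verdict.

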